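Set the disinfecting warmer and close its well with the inner lid, carried in by its cover

ROBOT

A 6-joint arm with a two-finger parallel gripper is mounted at the origin on a cart in front of the work surface, level with it; the furniture and walls round the work are solid. World frame = base frame: x ahead of the robot, y to its left, z up, the work surface at z = 0. Lengths are in mm, angles in rad, forces in N, time in s.
With the tool pointing down it reaches from about 325 to 875 mm from the base axis. Payload 4.4 kg.
Tool frame: the origin (TCP) lies midway between the tips of the shut fingers; the grasp point (between the pads) lies 19 mm behind it; z points along the fingers, y is the line along which they close (so a half turn about z gives the same grasp; the last joint's range is limited). The gripper opens to 85 mm and grips with 20 to 120 N. Pads are 22 mm wide; open, the fingers measure 114 mm over their backs; the gripper's body (76 mm by 85 mm) begins 54 mm behind the grasp point. The pads swing forward as they close: fully open they stand 13 mm farther back than shut.
Start: joints at [-1.369, 0.207, 1.542, -0, 1.393, -0.15], TCP at [198.666, -539.592, 231.282] pointing down, gripper open.
Joint ranges: [-2.73, 2.73], [-0.86, 2.22], [0.23, 2.46], [-1.11, 4.25], [0.08, 2.63], [-2.82, 2.82]. Speed limits (rad/s): [2.79, 2.79, 3.14, 3.14, 3.14, 3.14].

INTERFACE

Orientations are given as a 3x3 rotation matrix whose columns are the frame's x, y, z axes.
In Python, from rig import robot, imaging gives the robot as it stands.
- The arm moves only by the tool servo_tool, never from a script. Its argument "commands" is a list that holds one entry, the list of rows, each a list of 7 numbers: the shift along the tool's x, y, z in units of 20 cm (1.0 is 20 cm), then the turn, a rotation vector about the tool's x, y, z in units of 180 degrees (1.0 is 180 degrees), then the opening, from 0 (shut) to 1 (fully open). A call has 1 to 10 rows; each row is the pose to reach, as a shift and turn from the pose commanded when the call began, along the tool's axes at that moment, turning the shorter way round; what a row does not reach only later rows make up. A row lasts 1/10 s, in which the tool goes at most 50 mm and 8.59 degrees, less where a joint would pass 70% of its speed; a pose out of reach is approached as far as the arm can. A call with a number of a shift or a turn outside -1 to 1 is refused whole. A call with a gripper value outside its range is refused whole. The fingers move at their own pace and stop on an object; the grip force is fixed at half the most. Time passes only in rows, so rows that repeat a pose let the fingers close. It gives the time, the measured TCP pose, the force, the opening and the grip force at its end, in the units of the state.
- robot.get_obs(): the state, without advancing time (a new reading comes with each control period).
- imaging.grab_frame(name): name is "side" or "top" or "wrist"; returns the picture (480x640x3 uint8, red, green, blue); there is no depth.
- imaging.get_calibration(name): a dict with "fx", "fy", "cx", "cy" (pixels), "rvec" (rotation vector, rad) and "tvec" (3), from world to camera coordinates, as OpenCV has them; the wrist camera has in their place "mount" (4x4, takes a point from camera to tool coordinates, whose origin is the TCP and whose axes are the flange's). Camera axes: x right, y down, z forward; pixel columns grow to the right and rows downward; lengths in mm; the calibration is good to about 2 mm. A picture is of the moment at which its call begins: read the wrist's pose just before it. get_calibration takes no time and is no camera call.
- robot.hand_in(): hands the job in; it is judged then, once.
The state is a dict: "time": time; "joint_pos": joint angles; "joint_vel": joint speeds; "joint_efforts": joint torques, N m; "ee_pos": TCP position; "tool_rot": TCP orientation; "ft_force": force on the tool from outside, world axes, zero at the start; "wrist_torque": the same for the moment, N m; "gripper_width": opening from 0.0 (shut) to 1.0 (fully open); "finger_force": force on a finger pad.
Only numpy, scipy, OpenCV 4.12 (cv2) and the standard library are available. Lean on these libraries where they do the work, as an engineer would, in place of code of your own. Each camera call takes 0.05 s, during which the arm holds its last target. There are 200 camera calls.

TASK

Get the dry-heat unit ready: turn its thermostat dial until the pointer stands on the one long mark of the scale, then pick up the covered lid by the bar handle of the steel cover and lower it onto the collar of the well, so that the clean inner lid hanging in the cover drops into the collar's notches without your fingers touching it. Then turn the cover anticlockwise (seen from above) to free it from the lugs of the inner lid and lift the cover off alone, leaving the inner lid fully seated. Finish while still holding the cover level by its handle, its rim about a hand's width (8 cm or more) above the collar, and leave the dial on its mark and the things standing about where they are.

Things in the scene. Friction and masses are not known exactly. Their poses are not given: they have to be found in the camera images.
- unit: White bench-top dry-heat unit, 215 mm (x) by 140 mm (y), flat deck 62 mm high, does not move. Origin at the centre of its underside; +x points from the dial to the well. Dial axis at x = -62 mm, well axis at x = +43 mm, both y = 0. Three chest electrodes stand in the well, tops 27 mm below the top of the collar.
- well (a point): Centre of the top of the steel collar round the well's mouth, 83 mm above the unit's underside (21 mm above the deck); axes parallel to the unit's. Collar: 80 mm inner, 90 mm outer diameter, with three open-topped notches 16 mm wide and 13 mm deep, in the directions 0, 120 and 240 degrees about z from the unit's +x.
- dial (a joint): Thermostat dial angle, rad. 0 = pointer (white line on one end of the black bar grip) towards the unit's -x; grows clockwise seen from above; range 0 to 5.76. Short marks lie round it on the deck every 0.524; the one long, broad mark is at 3.665 (one o'clock, with the well at twelve). It stays where it is left (friction 0.03 N m).
- dial_grip (a point): On the dial's axis at the height to grip, 99 mm above the unit's underside; its frame turns with the dial: the bar grip lies along its x, pointer end at -x. Bar 38 mm long, 14 mm wide, 32 mm tall, top 106 mm above the unit's underside (44 mm above the deck).
- cover: Steel cover: inverted cup, 106 mm outer diameter, 42 mm high without the handle, skirt 3 mm thick, 0.22 to 0.37 kg. Origin at the centre of its lower rim, z up. At the start it stands on the cabinet top with the inner lid hanging inside it on three bayonet hooks. It fits the well any of three ways round (120 degrees apart); its rim may rest on the deck.
- cover_seat (a point): On the cover's axis, 14 mm above its rim, at the height of the three hook seats (2 mm lips), which lie 0, 120 and 240 degrees about z from the cover's +x. With the inner lid in the collar and the rim within 3 mm of the deck the lugs are clear of the lips: turn the cover 40 (25 to 55) degrees anticlockwise from above, and it lifts straight off. Clockwise is blocked.
- cover_grip (a point): Middle of the black bar handle on the cover, 68 mm above the cover's rim; axes parallel to the cover's. The bar lies along the cover's x: 74 mm long, 14 mm wide, 14 mm tall, its underside 19 mm above the cover's flat top; a post carries it at each end (x = -30 and +30 mm).
- inner_lid: Perforated aluminium lid, 97 mm wide, 0.12 kg; origin at the centre of its flange's underside, at well when seated. Below: tapered plug 10 mm deep (76 to 66 mm wide) and 3 keys 9 mm wide, 9 mm deep. Above the keys, 3 lugs 11.5 mm wide reach 57 mm from the axis, 0, 120, 240 degrees from its +x; they lie on the cover's seats (axes parallel, play 2 degrees, 1.5 mm).
- soap_bottle: Bystander: white pump bottle, 187 mm tall, at the back of the cabinet top; origin at the centre of its underside.
- carton_1: Bystander: small printed carton, 35 x 92 x 71 mm; origin at the centre of its underside.
- carton_2: Bystander: small printed carton, 32 x 90 x 77 mm; origin at the centre of its underside.
- gauze_pack: Bystander: flat white gauze packet, 59 x 83 x 12 mm, at the back right corner; origin at the centre of its underside.
- alcohol_bottle: Bystander: small round white bottle with a cap, 41 mm diameter, 92 mm tall; origin at the centre of its underside.
- tape_roll: Bystander: roll of white tape lying flat, 50 mm diameter, 26 mm high; origin at the centre of its underside.

How it is judged (in metres and radians):
On the way, in this order (a step that is already met when the one before it is completed fails the run):
1. the dial's pointer is on the long mark (within 0.09 rad) (value of joint dial between 3.575 and 3.755 rad), for 0.2 s.
2. the inner lid sits in the collar with its cover still over it (z of inner_lid in the frame of well between -0.003 and 0.0025 m and horizontal distance between inner_lid and well below 0.004 m and angle between inner_lid's own z axis and vertical below 0.05 rad and distance between inner_lid and cover_seat below 0.015 m), for 0.1 s.
At the end, for the whole second after the job is handed in: Dial within 0.09 rad of the long mark. Inner lid at rest, seated on the collar (height 2.5 mm, centre 4 mm, level 0.05 rad). Gripper holds the cover still and level (0.2 rad), rim over 50 mm above the collar, touching neither inner lid nor unit (all of step 1 and z of inner_lid in the frame of well between -0.003 and 0.0025 m and horizontal distance between inner_lid and well below 0.004 m and angle between inner_lid's own z axis and vertical below 0.05 rad and z of cover in the frame of well above 0.05 m and angle between cover's own z axis and vertical below 0.2 rad and contact force between the fingers and cover above 1 N and contact force between cover and inner_lid below 0.05 N and contact force between cover and unit below 0.05 N and linear speed of cover below 0.03 m/s and linear speed of inner_lid below 0.02 m/s); the arm keeps its last pose, push and grip.
It fails at once if the fingers touch the inner lid (contact force between the fingers and inner_lid above 0.3 N).
It fails at once if the inner lid is out of its cover anywhere but in its seat on the collar (fallen out, dropped or lifted again) (distance between inner_lid and cover_seat above 0.03 m and (z of inner_lid in the frame of well above 0.005 m or horizontal distance between inner_lid and well above 0.006 m)).
It fails at once if a bystander (soap bottle, a carton, alcohol bottle, gauze pack, tape roll) is pushed away by more than 25 mm (distance of any of soap_bottle, carton_1, carton_2, alcohol_bottle, gauze_pack, tape_roll from where it was at the start of the episode above 0.025 m).
It also fails if it takes over 72 s, if anything falls off the work surface, if the arm or the gripper's body presses on something with over 40 N, if the wrist force passes 120 N, or if a joint passes its speed limit or range.

## Working session

There is one attempt and no reset: what is moved stays moved. The work goes in short steps, Python scripts to look and compute and a tool call to move; the robot and the scene stay as the last step left them, time stands still between calls to the robot, and variables do not carry over. Pictures are saved under pics/ and viewed, at most 10 in all, crops included, and the job is handed in when it is done.

Besides the shell and the picture viewer there is one more tool, called after "Request:" as a command line: name --argument value ..., lists and objects as JSON in quotes. servo_tool: Moves the arm, as the interface text tells. Shifts and turns lie within -1 to 1; 1 stands for 20 cm of shift or 180 degrees of turn. Its arguments: {"type":"object","properties":{"commands":{"type":"array"}},"required":["commands"]}

```bash
mkdir -p pics; ls; cat > h.py <<'E'
import numpy as np, cv2
from rig import robot, imaging
def save(name, fn, crop=None, scale=1):
    im=imaging.grab_frame(name)[:,:,::-1]
    cv2.imwrite('pics/raw_'+fn,im)
    if crop: x0,y0,x1,y1=crop; im=im[y0:y1,x0:x1]
    if scale!=1: im=cv2.resize(im,None,fx=scale,fy=scale,interpolation=cv2.INTER_CUBIC)
    cv2.imwrite('pics/'+fn,im)
def cam(name,obs=None):
    c=imaging.get_calibration(name); K=np.array([[c['fx'],0,c['cx']],[0,c['fy'],c['cy']],[0,0,1.]])
    if 'mount' in c:
        M=np.array(c['mount']); T=np.eye(4); T[:3,:3]=obs['tool_rot']; T[:3,3]=obs['ee_pos']
        W=np.linalg.inv(T@M); return K,W[:3,:3],W[:3,3]
    return K,cv2.Rodrigues(np.array(c['rvec'],float))[0],np.array(c['tvec'],float).ravel()
def back(C,px,z):
    K,R,t=C; px=np.atleast_2d(px).astype(float)
    d=(np.linalg.inv(K)@np.c_[px,np.ones(len(px))].T).T@R; o=-R.T@t
    return o+d*((z-o[2])/d[:,2])[:,None]
def proj(C,P):
    K,R,t=C; p=(R@np.atleast_2d(P).T).T+t; p=p@K.T; return p[:,:2]/p[:,2:]
E
python3 - <<'E'
from h import *
o=robot.get_obs(); print(o)
for n in('side','top'):
    save(n,n+'1.png'); K,R,t=cam(n); print(n,K.tolist(),(-R.T@t).round(),R.round(2).tolist())
print(imaging.get_calibration('wrist'))
E
```

```text
pics
{'time': 0.0, 'joint_pos': array([-1.36848197e+00,  2.07433646e-01,  1.54300881e+00, -3.11436619e-05,
        1.39346624e+00, -1.50504659e-01]), 'joint_vel': array([ 2.29839576e-04,  1.01415487e-03,  1.20284154e-05, -1.12058569e-03,
        5.01060132e-04,  5.53818447e-06]), 'joint_efforts': array([-1.36067505e-03, -3.83037972e+01, -2.91597247e+01, -3.62781511e-04,
        1.05308022e-02, -2.70083433e-06]), 'ee_pos': array([ 198.50856518, -538.82307685,  230.09198747]), 'tool_rot': array([[ 9.38400515e-01,  3.45549168e-01, -4.95407116e-04],
       [ 3.45549378e-01, -9.38397841e-01,  2.26263731e-03],
       [ 3.16963473e-04, -2.29444764e-03, -9.99997318e-01]]), 'ft_force': array([-0.57924582,  0.59880976, -0.21689915]), 'wrist_torque': array([-0.02545301,  0.00134071, -0.03650919]), 'finger_force': 0.0, 'gripper_width': 0.9994890957404722}
side [[494.16248168100225, 0.0, 323.22326644260164], [0.0, 494.16248168100225, 241.17579222976696], [0.0, 0.0, 1.0]] [ 440. -506.  617.] [[0.97, -0.26, -0.01], [-0.17, -0.59, -0.79], [0.2, 0.76, -0.62]]
top [[600.9274970374066, 0.0, 319.24087235187574], [0.0, 600.9274970374066, 239.6488424934358], [0.0, 0.0, 1.0]] [ 385.  188. 1224.] [[-0.01, -1.0, 0.03], [-0.99, 0.01, -0.17], [0.17, -0.03, -0.98]]
{'fx': 425.2650282234669, 'fy': 425.2650282234669, 'cx': 314.116608148515, 'cy': 243.7746375371391, 'mount': array([[ 1.64765264e-03, -9.49894193e-01, -3.12567283e-01,
         7.94705018e+01],
       [ 9.99997870e-01,  1.17643376e-03,  1.69615172e-03,
        -1.72968946e+00],
       [-1.24344997e-03, -3.12569412e-01,  9.49894108e-01,
        -1.43325820e+02],
       [ 0.00000000e+00,  0.00000000e+00,  0.00000000e+00,
         1.00000000e+00]])}
```

View pics/top1.png

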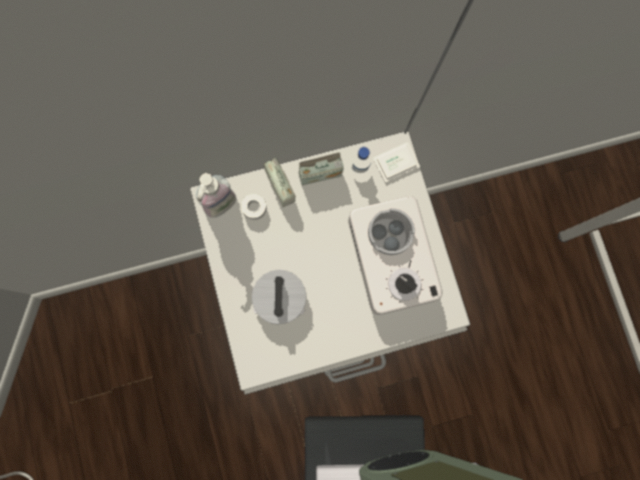

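View pics/side1.png

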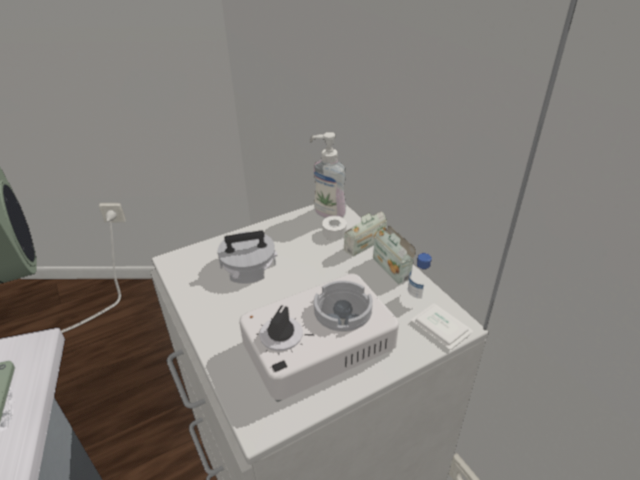

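Top: cover centre near (279,297), handle (280,279)–(278,316); collar near (391,232), dial near (405,284). Side: dial (281,328), collar (343,303), cover handle (245,237). I'll enlarge both.

```bash
python3 - <<'E'
from h import *
t=cv2.imread('pics/raw_top1.png'); s=cv2.imread('pics/raw_side1.png')
r=lambda im,c,k:cv2.resize(im[c[1]:c[3],c[0]:c[2]],None,fx=k,fy=k,interpolation=cv2.INTER_CUBIC)
a=r(t,(340,190,450,320),4); b=r(t,(245,265,315,335),4) 
out=np.zeros((600,800,3),np.uint8); out[:520,:440]=a; out[:280,450:730]=b
c=r(s,(210,225,285,290),4); out[290:550,450:750]=c
cv2.imwrite('pics/crop1.png',out)
cv2.imwrite('pics/crop2.png',r(s,(235,270,405,400),4.5))
C=cam('top');
print(back(C,(391,232),83).round(),back(C,(405,284),106).round(),back(C,[(280,279),(278,316)],75).round())
C=cam('side');print(back(C,(343,303),83).round(),back(C,(245,237),75).round())
E
```

```text
[[597.  12.  83.]] [[493.  -8. 106.]] [[508. 227.  75.]
 [438. 231.  75.]]
[[600.   2.  83.]] [[480. 218.  75.]]
```

View pics/crop1.png

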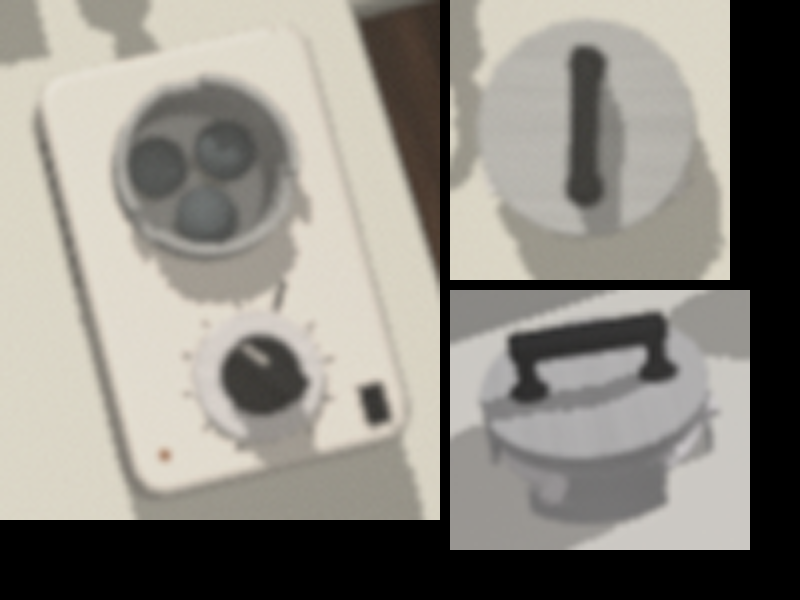

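View pics/crop2.png

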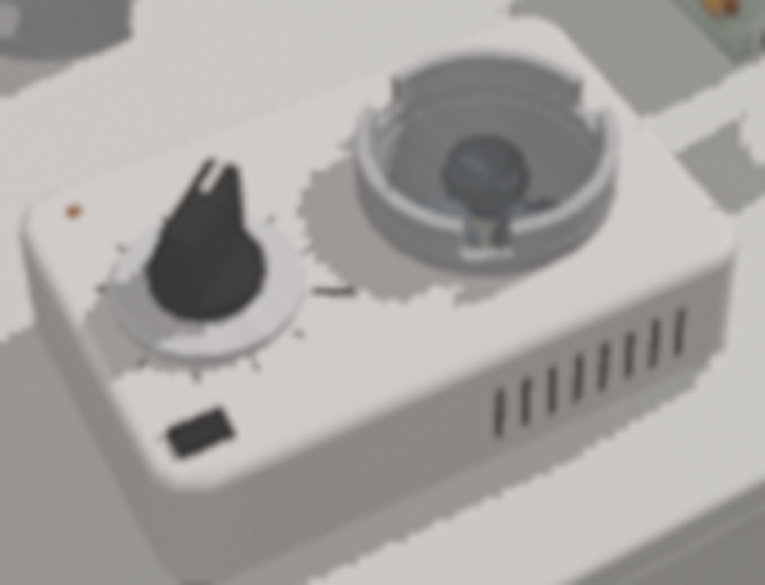

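Zoomed: the collar centre is about (391.7,231.2) in the top view. The dial pointer aims up-left, which is about 2.3 rad, and the long mark lies at top crop (280,295). Next I'll use the wrist camera for precision.

Request:
servo_tool --commands '[[[0.83, -0.65, -0.05, 0, 0, 0, 1], [0.83, -0.65, -0.05, 0, 0, 0, 1], [0.83, -0.65, -0.05, 0, 0, 0, 1], [0.83, -0.65, -0.05, 0, 0, 0, 1], [0.83, -0.65, -0.05, 0, 0, 0, 1]]]'

```text
time: 0.6
ee_pos: [311.2, -356.0, 240.9]
tool_rot: [[0.937, 0.35, 0.0], [0.35, -0.937, 0.002], [0.001, -0.002, -1.0]]
ft_force: [-0.9, -0.3, 0.3]
gripper_width: 0.999
finger_force: 0.0
```

Request:
servo_tool --commands '[[[0.83, -0.65, -0.05, 0, 0, 0, 1], [0.83, -0.65, -0.05, 0, 0, 0, 1], [0.83, -0.65, -0.05, 0, 0, 0, 1], [0.83, -0.65, -0.05, 0, 0, 0, 1], [0.83, -0.65, -0.05, 0, 0, 0, 1]]]'

```text
time: 1.1
ee_pos: [422.0, -177.5, 251.3]
tool_rot: [[0.937, 0.351, 0.001], [0.35, -0.937, 0.001], [0.001, -0.001, -1.0]]
ft_force: [-0.4, -1.0, -0.6]
gripper_width: 1.001
finger_force: 0.0
```

Request:
servo_tool --commands '[[[0.83, -0.65, -0.05, 0, 0, -0.21, 0.6], [0.83, -0.65, -0.05, 0, 0, -0.21, 0.6], [0.83, -0.65, -0.05, 0, 0, -0.21, 0.6], [0.83, -0.65, -0.05, 0, 0, -0.21, 0.6], [0.83, -0.65, -0.05, 0, 0, -0.21, 0.6], [0.83, -0.65, -0.05, 0, 0, -0.21, 0.6], [0.83, -0.65, -0.05, 0, 0, -0.21, 0.6], [0.83, -0.65, -0.05, 0, 0, -0.21, 0.6]]]'

```text
time: 1.9
ee_pos: [530.7, -3.2, 260.9]
tool_rot: [[0.532, 0.847, -0.001], [0.847, -0.532, -0.001], [-0.001, -0.001, -1.0]]
ft_force: [-0.0, -0.1, -0.1]
gripper_width: 0.6
finger_force: 0.0
```

```bash
python3 - <<'E'
from h import *
o=robot.get_obs(); print(o['time'],o['ee_pos'],o['tool_rot'].round(3).tolist(),o['joint_pos'].round(2),o['gripper_width'])
np.savez('o_w1.npz',**{k:o[k] for k in('ee_pos','tool_rot')})
save('wrist','w1.png')
E
```

```text
1.9 [530.66673573  -3.15161343 260.91836209] [[0.532, 0.847, -0.001], [0.847, -0.532, -0.001], [-0.001, -0.001, -1.0]] [-0.17  0.09  1.61 -0.    1.44  0.39] 0.5996905775686961
```

View pics/w1.png

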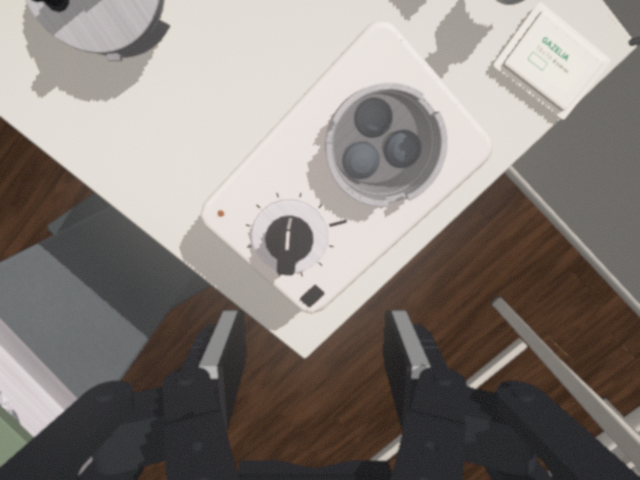

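The wrist view shows the unit with the collar centred near (388,145) and the dial near (289,237). The long mark runs (330,224)–(346,220), and the cover is at top left with a lug at (113,57). I'll enlarge it.

```bash
python3 - <<'E'
import cv2
t=cv2.imread('pics/raw_w1.png')
cv2.imwrite('pics/w1c.png',cv2.resize(t[75:295,235:455],None,fx=2.7,fy=2.7,interpolation=cv2.INTER_CUBIC))
E
```

```text
(no output)
```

View pics/w1c.png

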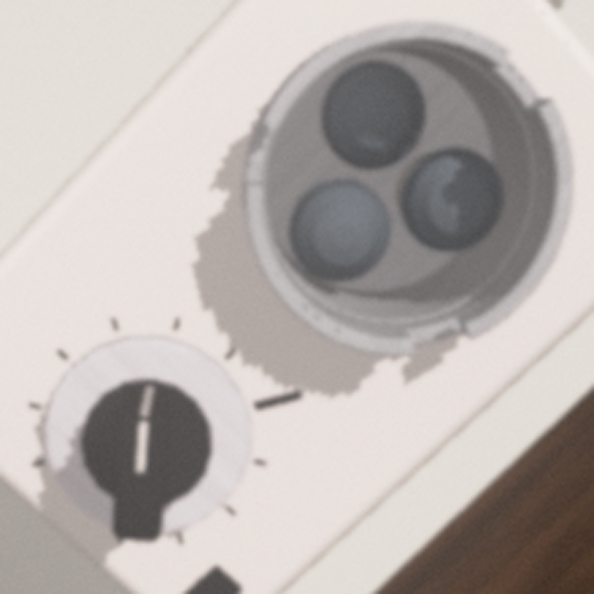

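```bash
cat > fit.py <<'E'
from h import *
from scipy.optimize import least_squares
d=np.load('o_w1.npz'); C=cam('wrist',d); f=lambda p:np.array(p)/2.7+[235,75]
tk={1:(38,462),2:(37,405),3:(62,354),4:(115,324),5:(177,323),6:(231,352),8:(261,463),9:(230,511),10:(180,537)}
L=f((278,400))
rim=f([(410,22),(247,190),(300,72),(571,200),(500,48)])
U=lambda v,p:np.array([v[0]+np.cos(v[2])*p[0]-np.sin(v[2])*p[1],v[1]+np.sin(v[2])*p[0]+np.cos(v[2])*p[1],p[2]])
def tick(v,k,r): a=np.pi-k*2*np.pi/12; return U(v,(-62+r*np.cos(a),r*np.sin(a),62))
def res(v):
    e=[proj(C,tick(v,k,v[3]))[0]-f(p) for k,p in tk.items()]
    e.append(proj(C,tick(v,7,v[4]))[0]-L)
    w=U(v,(43,0,83))[:2]; r=np.linalg.norm(back(C,rim,83)[:,:2]-w,axis=1)-45
    return np.r_[np.ravel(e),r]
if __name__=='__main__':
    s=least_squares(res,[550,0,.19,33,38]); v=s.x; print(v.round(3),s.fun.round(1))
    print('well',U(v,(43,0,83)),'dial',U(v,(-62,0,99)),'ringpts',back(C,rim,83).round(1).tolist())
    b=back(C,f([(138,538),(146,395)]),106); dd=b[1]-b[0]; print('bar',b.round(1),np.hypot(*dd[:2]),'ptr deg',np.degrees(np.arctan2(dd[1],dd[0])),'mid',b.mean(0))
    print('dial val',(v[2]+np.pi-np.arctan2(dd[1],dd[0])))
    for n,pt in(('top',(391.75,231.25)),('side',(343.3,301.8))): print(n,back(cam(n),pt,83).round(1),proj(cam(n),U(v,(43,0,83))))
E
python3 fit.py
```

```text
[5.59197e+02 1.02800e+00 2.28000e-01 3.61960e+01 4.16600e+01] [-0.   0.2 -0.8  0.1  0.3 -0.   0.1 -0.2  0.1  0.1 -0.1  0.6 -0.3 -0.3
  0.2 -0.2 -0.   0.3  0.   0.1  0.1 -0.3 -0.1 -0.7 -0.7]
well [601.0821724   10.75562909  83.        ] dial [498.80400894 -12.99678721  99.        ] ringpts [[623.0, 50.1, 83.0], [564.3, 36.1, 83.0], [592.2, 54.7, 83.0], [638.2, -13.4, 83.0], [640.0, 31.9, 83.0]]
bar [[489.1 -26.8 106. ]
 [513.6   6.7 106. ]] 41.58602378605313 ptr deg 53.78441961097169 mid [501.35209759 -10.04858231 106.        ]
dial val 2.4310660834747004
top [[598.5  10.3  83. ]] [[391.4493976  229.94047929]]
side [[600.7   4.4  83. ]] [[342.32079105 298.90454408]]
```

Unit fit residuals are below 1 px. The unit is at (559.2, 1.0) with yaw 0.228, and the dial reads about 2.43 rad. Going down onto the dial.

Request:
servo_tool --commands '[[[-0.126, -0.108, 0.2, 0, 0, 0.023, 0.55], [-0.126, -0.108, 0.45, 0, 0, 0.023, 0.55], [-0.126, -0.108, 0.7, 0, 0, 0.023, 0.55], [-0.126, -0.108, 0.85, 0, 0, 0.023, 0.55], [-0.126, -0.108, 0.905, 0, 0, 0.023, 0.5], [-0.126, -0.108, 0.905, 0, 0, 0.023, 0.4]]]'

```text
time: 2.55
ee_pos: [498.1, -12.1, 79.0]
tool_rot: [[0.591, 0.807, -0.004], [0.807, -0.591, 0.001], [-0.002, -0.003, -1.0]]
ft_force: [0.2, 0.2, -0.5]
gripper_width: 0.402
finger_force: 0.0
```

Request:
servo_tool --commands '[[[0, 0, 0, 0, 0, 0, 0.2], [0, 0, 0, 0, 0, 0, 0], [0, 0, 0, 0, 0, 0, 0], [0, 0, 0, 0, 0, 0, 0], [0, 0, 0, 0, 0, 0, 0]]]'

```text
time: 3.05
ee_pos: [501.0, -11.8, 82.7]
tool_rot: [[0.589, 0.808, 0.003], [0.808, -0.589, -0.001], [0.001, 0.003, -1.0]]
ft_force: [-2.5, 0.2, 6.3]
gripper_width: 0.147
finger_force: 60.3
```

Request:
servo_tool --commands '[[[0, 0, -0.015, 0, 0, 0.393, 0], [0, 0, -0.015, 0, 0, 0.393, 0], [0, 0, -0.015, 0, 0, 0.393, 0], [0, 0, -0.015, 0, 0, 0.393, 0], [0, 0, -0.015, 0, 0, 0.393, 0], [0, 0, -0.015, 0, 0, 0.393, 0], [0, 0, -0.015, 0, 0, 0.393, 0], [0, 0, -0.015, 0, 0, 0.393, 0], [0, 0, -0.015, 0, 0, 0.393, 0], [0, 0, -0.015, 0, 0, 0.393, 0]]]'

```text
time: 4.05
ee_pos: [501.4, -13.6, 82.9]
tool_rot: [[0.957, -0.29, 0.005], [-0.29, -0.957, -0.004], [0.006, 0.003, -1.0]]
ft_force: [6.1, -6.1, -14.4]
gripper_width: 0.151
finger_force: 60.7
```

Request:
servo_tool --commands '[[[0, 0, 0, 0, 0, 0, 0], [0, 0, 0, 0, 0, 0, 0], [0, 0, 0, 0, 0, 0, 0.3], [0, 0, 0, 0, 0, 0, 0.5], [0, 0, 0, 0, 0, 0, 0.5], [0, 0, -0.25, 0, 0, 0, 0.5], [0, 0, -0.5, 0, 0, 0, 0.5], [0, 0, -0.75, 0, 0, 0, 0.5], [0, 0, -0.95, 0, 0, 0, 0.5], [0, 0, -0.95, 0, 0, 0, 0.5]]]'

```text
time: 5.05
ee_pos: [504.0, -12.0, 282.0]
tool_rot: [[0.957, -0.29, 0.016], [-0.29, -0.957, -0.003], [0.017, -0.002, -1.0]]
ft_force: [1.3, -0.2, 0.5]
gripper_width: 0.498
finger_force: 0.0
```

```bash
python3 - <<'E'
from h import *
o=robot.get_obs(); print(o['time'],o['ee_pos'],o['tool_rot'].round(3).tolist(),o['joint_pos'].round(2),o['gripper_width'])
np.savez('o_w2.npz',**{k:o[k] for k in('ee_pos','tool_rot')})
save('wrist','w2.png'); print(proj(cam('wrist',o),[[499,-13,106],[601,11,83]]))
save('top','t2.png'); t=cv2.imread('pics/raw_t2.png')
E
```

```text
5.05 [504.03107079 -12.01132429 282.01198142] [[0.957, -0.29, 0.016], [-0.29, -0.957, -0.003], [0.017, -0.002, -1.0]] [-0.2   0.01  1.66  0.    1.46  1.67] 0.4977102409333956
[[318.21792398 220.84968111]
 [249.86176539  98.25613126]]
```

View pics/w2.png

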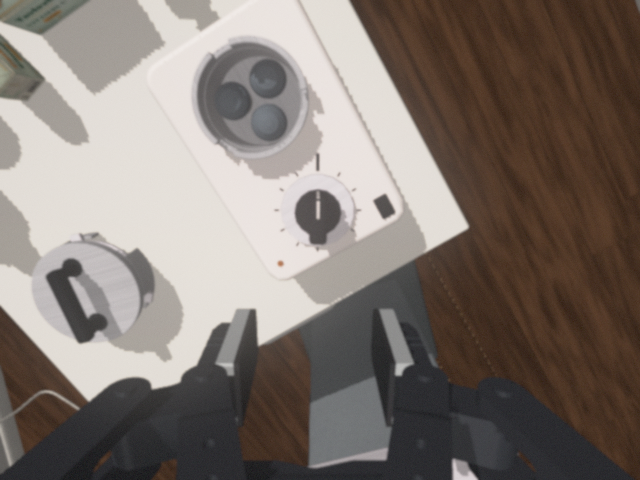

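The pointer line (318,195–220) lines up with the long mark (318,155–170). Lugs poke out of the cover at about (88,236) and (148,298). Working out the cover's pose.

```bash
python3 - <<'E'
from h import *
C=cam('wrist',np.load('o_w2.npz'))
P=back(C,[(88,236),(148,298)],14); print(P.round(1))
print('handle wrist',back(C,[(55,272),(88,340)],75).round(1), back(C,[(72,268),(97,322)],44).round(1))
T=cam('top'); f=lambda x,y:np.array([(x-450)/4+245,y/4+265])
print('handle top ends', back(T,[f(586,45),f(584,208)],75).round(1),'disc',back(T,[f(480,127),f(695,127),f(588,19),f(588,237)],42).round(1))
t=cv2.imread('pics/raw_w2.png'); a=cv2.resize(t[220:360,15:175],None,fx=3.7,fy=3.7,interpolation=cv2.INTER_CUBIC); cv2.imwrite('pics/w2c.png',a)
E
```

```text
[[528.4 220.2  14. ]
 [447.8 189.3  14. ]]
handle wrist [[513.8 225.2  75. ]
 [443.6 227.   75. ]] [[507.2 230.5  44. ]
 [447.7 232.4  44. ]]
handle top ends [[513.7 229.1  75. ]
 [436.1 230.1  75. ]] disc [[477.6 282.1  42. ]
 [476.5 176.9  42. ]
 [530.3 229.2  42. ]
 [423.6 229.4  42. ]]
```

View pics/w2c.png

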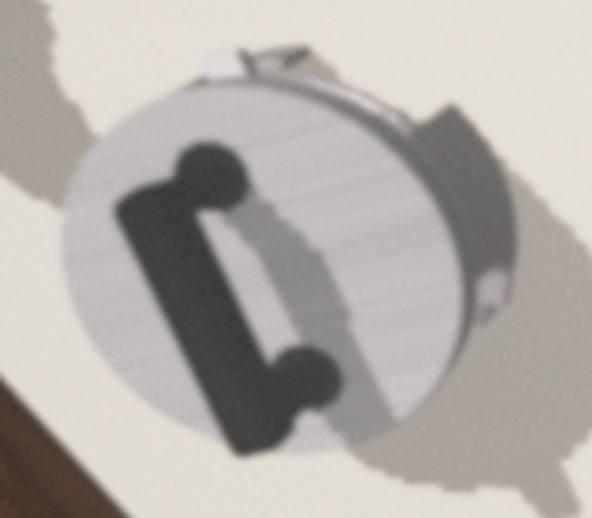

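The cover centre is about (477,229) with its +x at about −1.5°; the lugs at 0° and −120° confirm this. Moving above it.

Request:
servo_tool --commands '[[[-0.24, -0.56, 0.1, 0, 0, -0.085, 0.5], [-0.24, -0.56, 0.2, 0, 0, -0.085, 0.5], [-0.24, -0.56, 0.3, 0, 0, -0.085, 0.5], [-0.24, -0.56, 0.3, 0, 0, -0.085, 0.5], [-0.24, -0.56, 0.3, 0, 0, -0.085, 0.5]]]'

```text
time: 5.65
ee_pos: [484.3, 109.8, 211.0]
tool_rot: [[1.0, -0.026, -0.005], [-0.026, -1.0, -0.001], [-0.005, 0.001, -1.0]]
ft_force: [0.4, 0.1, 0.1]
gripper_width: 0.497
finger_force: 0.0
```

Request:
servo_tool --commands '[[[-0.052, -0.597, 0.2, 0, 0, 0, 0.5], [-0.052, -0.597, 0.4, 0, 0, 0, 0.5], [-0.052, -0.597, 0.455, 0, 0, 0, 0.5], [-0.052, -0.597, 0.455, 0, 0, 0, 0.5], [-0.052, -0.597, 0.455, 0, 0, 0, 0.5]]]'

```text
time: 6.15
ee_pos: [478.9, 228.6, 121.5]
tool_rot: [[1.0, -0.027, -0.002], [-0.027, -1.0, -0.001], [-0.002, 0.001, -1.0]]
ft_force: [0.1, -0.6, 0.2]
gripper_width: 0.495
finger_force: 0.0
```

```bash
python3 - <<'E'
from h import *
o=robot.get_obs(); print(o['time'],o['ee_pos'],o['tool_rot'].round(3).tolist())
np.savez('o_w3.npz',**{k:o[k] for k in('ee_pos','tool_rot')})
save('wrist','w3.png'); print(proj(cam('wrist',o),[[477+37,229,75],[477-37,229,75],[477,229,42],[530,229,42],[477,229,75]]))
E
```

```text
6.15 [478.90433192 228.6400881  121.51860099] [[1.0, -0.027, -0.002], [-0.027, -1.0, -0.001], [-0.002, 0.001, -1.0]]
[[313.33934162 204.98840916]
 [317.09869965 346.67454889]
 [315.02537931 256.47457659]
 [312.49799757 160.30997479]
 [315.32516699 279.83202053]]
```

View pics/w3.png

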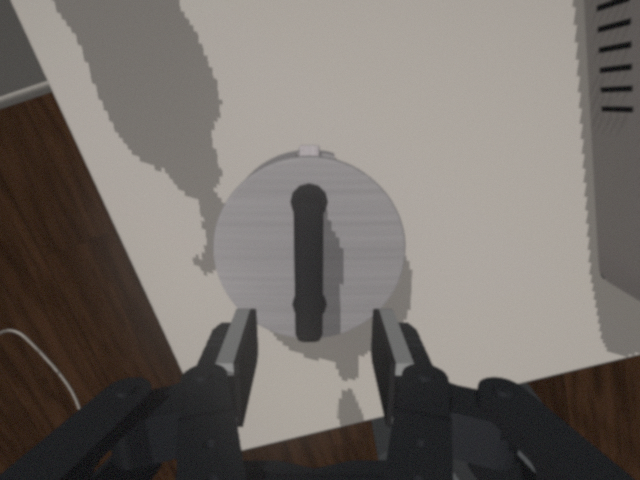

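The bar runs (309,197)–(309,341), and the disc spans 213–405 across and 150–339 down. That puts the cover about 3 mm more in +y and 1–3 mm more in +x. I'll correct for this, descend and grip.

Request:
servo_tool --commands '[[[0.006, -0.015, 0.1, 0, 0, 0, 0.5], [0.006, -0.015, 0.25, 0, 0, 0, 0.5], [0.006, -0.015, 0.35, 0, 0, 0, 0.5], [0.006, -0.015, 0.35, 0, 0, 0, 0.5], [0.006, -0.015, 0.35, 0, 0, 0, 0.3], [0.006, -0.015, 0.35, 0, 0, 0, 0.1], [0.006, -0.015, 0.35, 0, 0, 0, 0], [0.006, -0.015, 0.35, 0, 0, 0, 0], [0.006, -0.015, 0.35, 0, 0, 0, 0]]]'

```text
time: 7.1
ee_pos: [482.8, 232.0, 54.9]
tool_rot: [[1.0, -0.027, 0.005], [-0.027, -1.0, -0.0], [0.005, -0.0, -1.0]]
ft_force: [1.3, -4.2, 7.4]
gripper_width: 0.149
finger_force: 59.3
```

Request:
servo_tool --commands '[[[0, 0, -0.05, 0, 0, 0, 0], [0, 0, -0.15, 0, 0, 0, 0], [0, 0, -0.3, 0, 0, 0, 0], [0, 0, -0.45, 0, 0, 0, 0], [0, 0, -0.6, 0, 0, 0, 0], [0, 0, -0.65, 0, 0, 0, 0], [0, 0, -0.65, 0, 0, 0, 0], [0, 0, -0.65, 0, 0, 0, 0]]]'

```text
time: 7.9
ee_pos: [478.9, 232.0, 180.6]
tool_rot: [[1.0, -0.027, -0.003], [-0.027, -1.0, -0.001], [-0.003, 0.001, -1.0]]
ft_force: [-0.5, -0.4, -4.4]
gripper_width: 0.144
finger_force: 59.0
```

```bash
python3 - <<'E'
from h import *
o=robot.get_obs(); print(o['time'],o['ee_pos'],o['tool_rot'].round(3).tolist(),o['ft_force'],o['wrist_torque'],o['gripper_width'])
save('wrist','w4.png');save('side','s4.png')
a=cv2.imread('pics/raw_w4.png'); b=cv2.imread('pics/raw_s4.png')
out=np.zeros((600,800,3),np.uint8); out[:400,:400]=cv2.resize(a[100:420,150:470],(400,400)); out[:400,400:]=cv2.resize(b[60:300,150:390],(400,400)); cv2.imwrite('pics/m4.png',out[:400])
E
```

```text
7.9 [478.87841484 231.9754447  180.61845356] [[1.0, -0.027, -0.003], [-0.027, -1.0, -0.001], [-0.003, 0.001, -1.0]] [-0.46260954 -0.43567286 -4.40575372] [-0.03610594  0.00016025  0.00522815] 0.14355785939874374
```

View pics/m4.png

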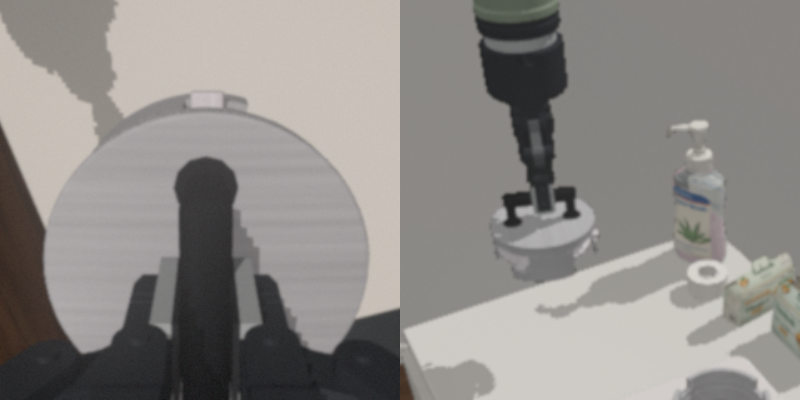

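The cover is held level, and the lug still hangs at its +x end. Next I'll measure how the cover sits in the tool frame from this picture's extents: left 44, right 368 and top 110 in the crop.

```bash
python3 - <<'E'
from h import *
from scipy.optimize import least_squares
o=robot.get_obs(); C=cam('wrist',dict(tool_rot=np.eye(3),ee_pos=np.zeros(3)))
a=np.linspace(0,2*np.pi,721)
def q(v):
    p=proj(C,np.c_[v[0]+53*np.cos(a),v[1]+53*np.sin(a),np.full(721,v[2])]); return np.array([p[:,0].min(),p[:,0].max(),p[:,1].min()])
m=np.array([44,368,110])/1.25+[150,150,100]
s=least_squares(lambda v:q(v)-m,[0,0,5]); print('disc centre in tool',s.x,s.fun)
# same for w3 at known z 42 (TCP z 121.5)
s=least_squares(lambda v:q([v[0],v[1],79.5])-[213,405,150],[0,0]); print('w3',s.x,s.fun)
E
```

```text
disc centre in tool [-3.77313598 -0.68982819 13.40095567] [-2.27657893e-11  2.53521648e-11 -6.45172804e-12]
w3 [ 3.42959731 -3.72927063] [-0.05230686  0.05236806  0.0067669 ]
```

Request:
servo_tool --commands '[[[0.05, 0.09, 0, 0, 0, 0, 0], [0.11, 0.18, 0, 0, 0, 0, 0], [0.17, 0.28, 0, 0, 0, 0, 0], [0.23, 0.38, 0, 0, 0, 0, 0], [0.29, 0.48, 0, 0, 0, 0, 0], [0.33, 0.545, 0, 0, 0, 0, 0]]]'

```text
time: 8.6
ee_pos: [542.8, 120.0, 180.3]
tool_rot: [[1.0, -0.028, -0.003], [-0.028, -1.0, -0.001], [-0.003, 0.001, -1.0]]
ft_force: [0.0, -0.2, -3.9]
gripper_width: 0.145
finger_force: 59.1
```

Request:
servo_tool --commands '[[[0.06, 0.1, 0, 0, 0, -0.02, 0], [0.12, 0.2, 0, 0, 0, -0.04, 0], [0.18, 0.3, 0, 0, 0, -0.06, 0], [0.24, 0.4, 0, 0, 0, -0.0812, 0], [0.29, 0.49, 0.02, 0, 0, -0.0812, 0], [0.325, 0.545, 0.05, 0, 0, -0.0812, 0], [0.325, 0.545, 0.05, 0, 0, -0.0812, 0], [0.325, 0.545, 0.05, 0, 0, -0.0812, 0]]]'

```text
time: 9.4
ee_pos: [604.4, 11.3, 171.0]
tool_rot: [[0.974, 0.225, -0.003], [0.225, -0.974, 0.001], [-0.002, -0.002, -1.0]]
ft_force: [0.6, 0.2, -4.4]
gripper_width: 0.151
finger_force: 59.1
```

Request:
servo_tool --commands '[[[0, 0, 0, 0, 0, 0, 0], [0, 0, 0, 0, 0, 0, 0], [0, 0, 0, 0, 0, 0, 0]]]'

```text
time: 9.7
ee_pos: [605.2, 11.5, 172.7]
tool_rot: [[0.974, 0.227, 0.0], [0.227, -0.974, 0.0], [0.0, 0.0, -1.0]]
ft_force: [-0.2, 0.1, -4.0]
gripper_width: 0.146
finger_force: 59.1
```

```bash
python3 - <<'E'
from h import *
o=robot.get_obs(); R=o['tool_rot']; print(o['time'],o['ee_pos'],R.round(3).tolist(),o['ft_force'])
d=R.T@(np.array([603.6,10.9,135])-o['ee_pos'])/200; print('shift',d.round(4),'yaw',np.degrees(np.arctan2(R[1,0],R[0,0])))
E
```

```text
9.7 [605.18979249  11.4924676  172.65129042] [[0.974, 0.227, 0.0], [0.227, -0.974, 0.0], [0.0, 0.0, -1.0]] [-0.22659879  0.11751552 -3.99535431]
shift [-0.0085  0.0011  0.1883] yaw 13.102158691382886
```

Request:
servo_tool --commands '[[[-0.008, 0, 0.06, 0, 0, 0, 0], [-0.008, 0, 0.11, 0, 0, 0, 0], [-0.008, 0, 0.14, 0, 0, 0, 0], [-0.008, 0, 0.155, 0, 0, 0, 0], [-0.008, 0, 0.155, 0, 0, 0, 0], [-0.008, 0, 0.155, 0, 0, 0, 0]]]'

```text
time: 10.3
ee_pos: [604.0, 10.3, 141.4]
tool_rot: [[0.974, 0.226, 0.0], [0.226, -0.974, 0.0], [0.0, 0.0, -1.0]]
ft_force: [0.1, -0.5, -3.7]
gripper_width: 0.148
finger_force: 59.1
```

Request:
servo_tool --commands '[[[0, 0, 0.015, 0, 0, 0, 0], [0, 0, 0.03, 0, 0, 0, 0], [0, 0, 0.045, 0, 0, 0, 0], [0, 0, 0.06, 0, 0, 0, 0], [0, 0, 0.06, 0, 0, 0, 0], [0, 0, 0.06, 0, 0, 0, 0]]]'

```text
time: 10.9
ee_pos: [603.6, 10.4, 129.1]
tool_rot: [[0.974, 0.226, -0.0], [0.226, -0.974, 0.0], [-0.0, -0.0, -1.0]]
ft_force: [-0.2, 0.2, -5.6]
gripper_width: 0.149
finger_force: 59.1
```

Request:
servo_tool --commands '[[[0, 0, 0.01, 0, 0, 0, 0], [0, 0, 0.02, 0, 0, 0, 0], [0, 0, 0.03, 0, 0, 0, 0], [0, 0, 0.03, 0, 0, 0, 0], [0, 0, 0.03, 0, 0, 0, 0]]]'

```text
time: 11.4
ee_pos: [603.8, 10.4, 123.4]
tool_rot: [[0.974, 0.226, 0.0], [0.226, -0.974, -0.0], [0.0, 0.0, -1.0]]
ft_force: [0.3, 0.1, -2.7]
gripper_width: 0.151
finger_force: 59.3
```

Request:
servo_tool --commands '[[[0, 0, 0.01, 0, 0, 0, 0], [0, 0, 0.015, 0, 0, 0, 0], [0, 0, 0.015, 0, 0, 0, 0], [0, 0, 0.015, 0, 0, 0, 0]]]'

```text
time: 11.8
ee_pos: [603.7, 10.4, 120.2]
tool_rot: [[0.974, 0.226, -0.0], [0.226, -0.974, 0.0], [-0.0, -0.0, -1.0]]
ft_force: [0.3, -0.4, -3.5]
gripper_width: 0.148
finger_force: 59.3
```

Request:
servo_tool --commands '[[[0, 0, 0.007, 0, 0, 0, 0], [0, 0, 0.01, 0, 0, 0, 0], [0, 0, 0.01, 0, 0, 0, 0], [0, 0, 0.01, 0, 0, 0, 0]]]'

```text
time: 12.2
ee_pos: [603.7, 10.4, 118.3]
tool_rot: [[0.974, 0.226, -0.0], [0.226, -0.974, 0.0], [-0.0, -0.0, -1.0]]
ft_force: [-0.2, -0.2, -2.9]
gripper_width: 0.148
finger_force: 59.3
```

Request:
servo_tool --commands '[[[0, 0, 0.005, 0, 0, 0, 0], [0, 0, 0.01, 0, 0, 0, 0], [0, 0, 0.01, 0, 0, 0, 0], [0, 0, 0.01, 0, 0, 0, 0]]]'

```text
time: 12.6
ee_pos: [603.8, 10.2, 117.0]
tool_rot: [[0.974, 0.226, 0.0], [0.226, -0.974, -0.0], [0.0, 0.0, -1.0]]
ft_force: [-2.8, -0.7, 3.1]
gripper_width: 0.147
finger_force: 60.1
```

Contact came exactly at the deck height predicted, and the lid's weight came off at about 124 mm, so it is seated. Easing up 1 mm and turning 40° anticlockwise.

Request:
servo_tool --commands '[[[0, 0, -0.006, 0, 0, 0, 0], [0, 0, -0.006, 0, 0, 0, 0], [0, -0.001, -0.006, 0, 0, -0.03, 0], [-0.001, -0.002, -0.006, 0, 0, -0.06, 0], [-0.001, -0.003, -0.006, 0, 0, -0.09, 0], [-0.001, -0.004, -0.006, 0, 0, -0.12, 0], [-0.002, -0.005, -0.006, 0, 0, -0.15, 0], [-0.002, -0.006, -0.006, 0, 0, -0.18, 0], [-0.003, -0.008, -0.006, 0, 0, -0.222, 0], [-0.003, -0.008, -0.006, 0, 0, -0.222, 0]]]'

```text
time: 13.6
ee_pos: [602.7, 12.0, 117.1]
tool_rot: [[0.602, 0.799, -0.0], [0.799, -0.602, 0.0], [0.0, -0.0, -1.0]]
ft_force: [-0.9, -0.3, -1.6]
gripper_width: 0.145
finger_force: 59.5
```

Request:
servo_tool --commands '[[[0, 0, 0, 0, 0, 0, 0], [0, 0, 0, 0, 0, 0, 0], [0, 0, 0, 0, 0, 0, 0]]]'

```text
time: 13.9
ee_pos: [602.7, 11.8, 117.2]
tool_rot: [[0.602, 0.798, -0.0], [0.798, -0.602, -0.0], [-0.0, -0.0, -1.0]]
ft_force: [0.4, 0.0, -2.9]
gripper_width: 0.149
finger_force: 59.3
```

```bash
python3 - <<'E'
from h import *
o=robot.get_obs(); R=o['tool_rot']; print(o['ee_pos'],'yaw',np.degrees(np.arctan2(R[1,0],R[0,0])),o['ft_force'],o['wrist_torque'])
E
```

```text
[602.65589404  11.83280455 117.22086676] yaw 52.95286377386712 [ 0.41021623  0.01217472 -2.91360271] [ 0.02524531  0.01253626 -0.00378683]
```

Request:
servo_tool --commands '[[[0, 0, -0.01, 0, 0, 0, 0], [0, 0, -0.02, 0, 0, 0, 0], [0, 0, -0.03, 0, 0, 0, 0], [0, 0, -0.03, 0, 0, 0, 0], [0, 0, -0.03, 0, 0, 0, 0]]]'

```text
time: 14.4
ee_pos: [602.9, 11.8, 123.7]
tool_rot: [[0.602, 0.799, 0.0], [0.799, -0.602, -0.0], [0.0, 0.0, -1.0]]
ft_force: [0.8, -0.3, -2.8]
gripper_width: 0.148
finger_force: 59.3
```

Request:
servo_tool --commands '[[[0, 0, -0.01, 0, 0, 0, 0], [0, 0, -0.02, 0, 0, 0, 0], [0, 0, -0.02, 0, 0, 0, 0], [0, 0, -0.02, 0, 0, 0, 0], [0, 0, -0.02, 0, 0, 0, 0]]]'

```text
time: 14.9
ee_pos: [602.7, 11.8, 127.4]
tool_rot: [[0.602, 0.799, -0.0], [0.799, -0.602, 0.0], [-0.0, -0.0, -1.0]]
ft_force: [0.3, -0.6, -3.7]
gripper_width: 0.146
finger_force: 59.3
```

```bash
python3 - <<'E'
from h import *
F=[]
for i in range(12): imaging.grab_frame('side'); F.append(robot.get_obs()['ft_force'][2])
print(np.round(F,1),np.mean(F))
E
```

```text
[-2.9 -2.  -3.  -3.4 -3.4 -2.8 -3.6 -3.6 -3.2 -2.6 -2.7 -2.3] -2.9705143978082713
```

The average is −2.97 N against about −4.3 N when carrying both. The 1.2 N of the lid is gone, so the cover is free. Lifting to the final height.

Request:
servo_tool --commands '[[[0, 0, -0.04, 0, 0, 0, 0], [0, 0, -0.1, 0, 0, 0, 0], [0, 0, -0.18, 0, 0, 0, 0], [0, 0, -0.28, 0, 0, 0, 0], [0, 0, -0.38, 0, 0, 0, 0], [0, 0, -0.48, 0, 0, 0, 0], [0, 0, -0.54, 0, 0, 0, 0], [0, 0, -0.56, 0, 0, 0, 0], [0, 0, -0.56, 0, 0, 0, 0], [0, 0, -0.56, 0, 0, 0, 0]]]'

```text
time: 16.5
ee_pos: [602.1, 11.9, 238.4]
tool_rot: [[0.602, 0.799, -0.002], [0.799, -0.602, 0.0], [-0.001, -0.002, -1.0]]
ft_force: [-0.9, 0.2, -3.5]
gripper_width: 0.146
finger_force: 59.3
```

Request:
servo_tool --commands '[[[0, 0, 0, 0, 0, 0, 0], [0, 0, 0, 0, 0, 0, 0], [0, 0, 0, 0, 0, 0, 0], [0, 0, 0, 0, 0, 0, 0], [0, 0, 0, 0, 0, 0, 0]]]'

```text
time: 17.0
ee_pos: [602.8, 11.8, 239.3]
tool_rot: [[0.602, 0.799, -0.0], [0.799, -0.602, 0.0], [-0.0, -0.0, -1.0]]
ft_force: [0.4, -0.8, -3.4]
gripper_width: 0.148
finger_force: 59.3
```

```bash
python3 - <<'E'
from h import *
F=[]
for i in range(8): im=imaging.grab_frame('side'); F.append(robot.get_obs()['ft_force'][2])
o=robot.get_obs(); print(np.mean(F),o['ee_pos'],o['time'],np.abs(o['joint_vel']).max())
# lid visible on collar? compare side patch at the collar before/after
b=cv2.imread('pics/raw_side1.png')[:,:,::-1]; u,v=proj(cam('side'),[601,11,83])[0].astype(int)
print(u,v,b[v+2-6:v+9:7,u-20:u+21:10].mean(2).round(),im[v+2-6:v+9:7,u-20:u+21:10].mean(2).round())
E
```

```text
-3.202715786983802 [602.7674339   11.81062008 239.52284958] 17.4 0.0013640246730713867
342 298 [[143. 118. 118. 116. 136.]
 [129. 117.  88. 115. 114.]] [[149. 197.  68. 202. 189.]
 [148. 154. 145. 201. 185.]]
```

The side view now shows the bright perforated lid on the collar, the rim is about 100 mm above it, and the arm is still. Handing in.

```bash
python3 -c "
from rig import robot; print(robot.hand_in())"
```

```text
the job is handed in; nothing more can be done
None
```

I handed the job in at about 17.4 s and got no verdict back: the dial is on its long mark, the force and camera readings indicate the inner lid is seated and free of the cover, and the cover is held level about 100 mm above the collar.

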